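# Click the specimen carrier into its one-way receiver

### The arm

A 7-joint arm with a two-finger parallel gripper is mounted at the origin on a cart in front of the work surface, level with it; the furniture and walls round the work are solid. World frame = base frame: x ahead of the robot, y to its left, z up, the work surface at z = 0. Lengths are in m, angles in rad, forces in N, time in s.
With the tool pointing down it reaches from about 0.4 to 0.85 m from the base axis. Payload 10.4 kg.
Tool frame: the origin (TCP) lies on the centre line of the jaws, within the pads' length; the fingertips stand 14 mm ahead of it and the grasp point (between the pads) lies 5 mm behind it (manip.tip_reach is the distance from the TCP to the fingertips, in m); z points along the fingers, y is the line along which they close (so a half turn about z gives the same grasp; the last joint's range is limited). The gripper opens to 85 mm and grips with 20 to 120 N. Pads are 22 mm wide; open, the fingers measure 114 mm over their backs; the gripper's body (76 mm by 85 mm) begins 54 mm behind the grasp point. The pads swing forward as they close: fully open they stand 13 mm farther back than shut.
Start: joints at [-1.123, 0.332, -0.065, 1.46, 0.022, 1.35, -0.088], TCP at [0.283, 0.557, 0.245] pointing down, gripper open.
Joint ranges: [-2.6, 2.6], [-0.5, 2.12], [-1.47, 1.34], [0.16, 2.42], [-1.27, 4.41], [0.06, 2.06], [-2.6, 2.6]. Speed limits (rad/s): [2.22, 2.22, 2.79, 2.79, 3.14, 3.14, 3.14].

### API

Orientations are given as a unit quaternion [x, y, z, w].
In Python, from workcell import manip gives the robot as it stands.
- The arm moves only by the shell command python3 -m pendant 'ROWS' [FORCE]. ROWS is JSON, a list of rows, each a list of 7 numbers: the shift along the tool's x, y, z in units of 50 mm (1.0 is 50 mm), then the turn, a rotation vector about the tool's x, y, z in units of 8 degrees (1.0 is 8 degrees), then the opening, from -1 (shut) to 1 (fully open), so that 0 is half open. In form: [[dx, dy, dz, ax, ay, az, jaw], ...]. A call has exactly 10 rows; each row is the pose to reach, as a shift and turn from the pose commanded when the call began, along the tool's axes at that moment; what a row does not reach only later rows make up. A row lasts 1/8 s, in which the tool goes at most 62.5 mm and 10.7 degrees, less where a joint would pass 70% of its speed; a pose out of reach is approached as far as the arm can. A call with a gripper value outside its range is refused whole. The fingers move at their own pace and stop on an object; FORCE is the grip in N (left out, the last holds). Time passes only in rows, so rows that repeat a pose let the fingers close, or fill a call up. It gives the time, the measured TCP pose, the force, the opening and the grip force at its end, in the units of the state.
- manip.get_obs(): the state, without advancing time (a new reading comes with each control period).
- manip.camera(name): name is "scene" or "side" or "wrist"; returns (picture, depth): 420x560x3 uint8, red, green, blue; 420x560 float32, m along the optical axis (not along the pixel's ray), 0 where there is no reading.
- manip.get_calibration(name): a dict with "fx", "fy", "cx", "cy" (pixels), "xyz" and "orientation" of the camera in the world. Camera axes: x right, y up, looking along -z (the intrinsics and any distortion apply to the point x, -y, -z); pixel columns grow to the right and rows downward; lengths in m; the calibration is good to about 2 mm. A picture is of the moment at which its call begins: read the wrist's pose just before it. get_calibration takes no time and is no camera call; for the wrist camera it gives the pose at the moment of the call.
- manip.hand_in(): hands the job in; it is judged then, once.
Trained networks look in the newest picture that a camera, given by its name, has taken for a name from the list of things; names that differ only in an ending like _2 or _b are one class to them, and where a whole thing is asked for, a point or a joint stands for the part that bears it (a point fixed in the world has none). Each returns a list of dicts, best first, with "p" (0 to 1); they miss things now and then, are a little off and sometimes report something else, mostly with a low value. They report only what shows in the picture. A call takes as long as a camera call.
- manip.find_in(thing, camera): "box" ([left, top, right, bottom] in pixels, round what is visible of it).
- manip.trace(thing, camera): "pixels" (420x560 bool, what is visible of it) and "box" ([left, top, right, bottom] in pixels, round what is visible of it).
- manip.tip_of(thing, camera): "pixel" ([column, row] in pixels: a listed point, or the origin of a listed thing).
The state is a dict: "clock": time; "joint_pos": joint angles; "joint_velocities": joint speeds; "tau": joint torques, N m; "position": TCP position; "ee_rot": TCP orientation; "ft_force": force on the tool from outside, world axes, zero at the start; "torque": the same for the moment, N m; "grip_width": opening from 0.0 (shut) to 1.0 (fully open); "grasp_force": force on a finger pad.
Only numpy, scipy, OpenCV 4.12 (cv2) and the standard library are available. Lean on these libraries where they do the work, as an engineer would, in place of code of your own. Each camera call takes 0.05 s, during which the arm holds its last target. There are 200 camera calls.

### The job

Pick up the stone carrier by its fin, lay it in the open end of the receiver with the stone leading, and push it gently under the lips and past the sprung pawl until it clicks, without ramming it against the end of the ejector's travel. Then give it a light tug back to make sure that the pawl holds it, let go, and leave the carrier locked in; do not disturb the things standing around.

Things in the scene. Friction and masses are not known exactly. Their poses are not given: they have to be found in the camera images.
- carrier: loose aluminium plate 110 (x) x 60 (y) x 12 mm, 0.2 to 0.4 kg, a fixed grey-green stone (40 mm wide, 36 high) on the front half, a dark upright grip fin on the rear half. Origin: centre of the underside; +x to the front (stone) end, z up. A square notch in the +y edge from x = 0 to +20 mm, 11 mm deep, takes the pawl. Behind the front +y corner (rounded) a 28 mm block rubs on the pawl.
- carrier_grip (a point): point in the fin, 10 mm under its top, at x = -35, y = 0, z = 47 mm of the carrier. The fin is 12 mm thick (across y), 26 mm long (along x), from 16 to 57 mm above the carrier's underside. Axes as the carrier's.
- receiver: fixed steel channel on the bench. Origin: bench level, channel centre line; +x is the pushing direction, z up. Floor 8 mm above the bench, walls up to 24 mm, 64 mm between them (2 mm play each side). Open above from x = -130 to +5 mm; mouth flared beyond. Lips over both edges from x = +5 to +90 mm. Passing pawl and ejector takes 5 to 12 N; tug with 5 to 10 N; 20 N on pawl or ejector is too hard.
- loading_place (a point): point on the channel floor, x = -70 mm of the receiver, 8 mm above the bench: a carrier whose origin lies here, +x along the receiver's +x, is in the open part with 20 mm left to the lips. Axes as the receiver's.
- lip_entry (a point): near end of the lips, at the height of their undersides (24 mm over the bench; tops 29 mm; 48 mm clear between the two lips), on the centre line, x = +5 mm of the receiver. The PAWL is a sprung bolt in the grey housing beside the +y wall, 10 mm into the channel, ramp towards the mouth, square face away; 2.6 N at rest, 5 N pushed in. It snaps into the carrier's notch and blocks the return.
- channel_end (a point): far end of the lips, floor level, x = +90 mm of the receiver. Pawl and ejector sit on one bracket clamped anywhere along the channel, NOT measured: the pawl's square face is at receiver x = 30 to 66 mm; the locked carrier's origin is 20 mm short of it. EJECTOR: sprung plate met by the carrier's front 8 mm before the click, 3 N rising 0.3 N/mm; 4 mm after the click it bottoms on a hard stop.
- oil_bottle: bystander: small brown dropper bottle, 34 mm wide, 102 mm high, standing; origin under its centre
- loose_rock: bystander: grey rock, 52 x 66 x 45 mm; origin under its centre
- masking_tape: bystander: roll of tape lying flat, 100 mm across, 25 mm high; origin under its centre

How it is judged:
By the outcome, as a careful person would: the job done as asked, in the order asked, and still so for the second after the job is handed in, with the robot touching nothing.
It also fails if it takes over 72 s, if anything falls off the work surface, if the arm or the gripper's body presses on something with over 40 N, if the wrist force passes 120 N, or if a joint passes its speed limit or range.

## Working session

There is one attempt and no reset: what is moved stays moved. The work goes in short steps, Python scripts to look and compute and a shell command to move; the robot and the scene stay as the last step left them, time stands still between calls to the robot, and variables do not carry over. Pictures are saved under pics/ and viewed, at most 10 in all, crops included, and the job is handed in when it is done.

```bash
mkdir -p pics
cat > h.py <<'E'
import numpy as np, cv2
from scipy.spatial.transform import Rotation as R
from workcell import manip
def ray(c,px):
    k=manip.get_calibration(c)
    d=np.array([(px[0]-k['cx'])/k['fx'],-(px[1]-k['cy'])/k['fy'],-1])
    return np.array(k['xyz']),R.from_quat(k['orientation']).apply(d)
def at_z(c,px,z):
    o,d=ray(c,px); return o+d*(z-o[2])/d[2]
def cloud(c,dep):
    k=manip.get_calibration(c); v,u=np.mgrid[:420,:560]
    p=np.stack([(u-k['cx'])/k['fx']*dep,-(v-k['cy'])/k['fy']*dep,-dep],-1)
    return R.from_quat(k['orientation']).apply(p.reshape(-1,3)).reshape(420,560,3)+k['xyz']
def snap(c,name=None):
    p,d=manip.camera(c)
    if name: cv2.imwrite('pics/'+name,p[:,:,::-1])
    return p,d
E
python3 - <<'E'
from h import *
np.set_printoptions(precision=4,suppress=True)
print(manip.get_obs())
ims=[]
Z={'carrier':0,'carrier_grip':.047,'receiver':0,'loading_place':.008,'lip_entry':.024,'channel_end':.008,'oil_bottle':0,'loose_rock':0,'masking_tape':0}
for c in ['scene','side']:
    p,d=snap(c,c+'0.png'); k=manip.get_calibration(c); print(c,k)
    for t,z in Z.items():
        print(t,[(np.round(r['pixel']),round(r['p'],2),at_z(c,r['pixel'],z)) for r in manip.tip_of(t,c)[:2]])
E
```

```text
{'clock': 0.0, 'joint_pos': array([-1.1226,  0.3329, -0.0647,  1.461 ,  0.0216,  1.3499, -0.0885]), 'joint_velocities': array([-0.0008, -0.0031,  0.0003,  0.0001, -0.0002,  0.0003, -0.0006]), 'tau': array([ -0.0019, -62.5454,   0.0478, -39.1612,   0.0161,   0.0099,
        -0.    ]), 'position': array([0.2833, 0.5567, 0.2445]), 'ee_rot': array([ 0.2332,  0.9724, -0.0007, -0.0001]), 'ft_force': array([-0.6726, -0.1327,  0.3887]), 'torque': array([-0.0209,  0.0543,  0.0033]), 'grasp_force': 0.0, 'grip_width': 1.001170379043868}
scene {'fx': 409.2581619950823, 'fy': 409.2581619950823, 'cx': 276.24168448412, 'cy': 211.83684844019237, 'xyz': array([-0.0519,  0.8425,  0.6729]), 'orientation': array([-0.1631,  0.4733,  0.8224, -0.2705])}
carrier [(array([346., 206.]), 0.88, array([ 0.4906, -0.2581,  0.    ]))]
carrier_grip [(array([356., 193.]), 0.68, array([ 0.4651, -0.2754,  0.047 ]))]
receiver [(array([239., 252.]), 0.96, array([0.6056, 0.153 , 0.    ]))]
loading_place [(array([253., 261.]), 0.96, array([0.5397, 0.1718, 0.008 ]))]
lip_entry [(array([238., 240.]), 0.57, array([0.6221, 0.1
[... 758 characters left out ...]
.]), 0.27, array([0.6124, 0.0779, 0.047 ]))]
receiver []
loading_place [(array([276., 198.]), 0.56, array([0.5255, 0.1588, 0.008 ]))]
lip_entry [(array([302., 199.]), 0.96, array([0.6149, 0.1307, 0.024 ])), (array([281., 172.]), 0.64, array([0.5235, 0.3625, 0.024 ]))]
channel_end [(array([326., 203.]), 0.97, array([0.6945, 0.1444, 0.008 ]))]
oil_bottle [(array([330., 273.]), 0.75, array([ 0.7057, -0.2351,  0.    ])), (array([228., 255.]), 0.21, array([ 0.4327, -0.1847,  0.    ]))]
loose_rock [(array([278., 202.]), 0.64, array([0.5329, 0.148 , 0.    ])), (array([298., 325.]), 0.63, array([ 0.6367, -0.4259,  0.    ]))]
masking_tape [(array([282., 172.]), 0.83, array([0.5218, 0.4197, 0.    ]))]
```

View pics/scene0.png

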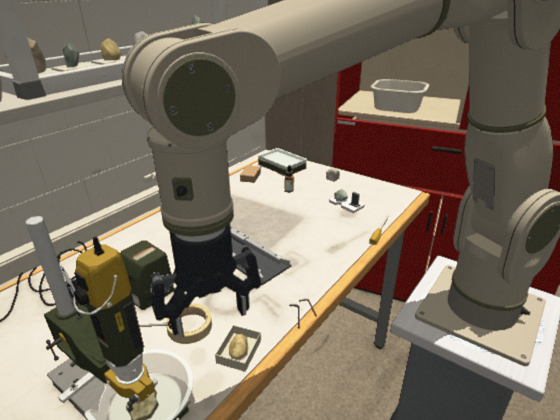

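View pics/side0.png

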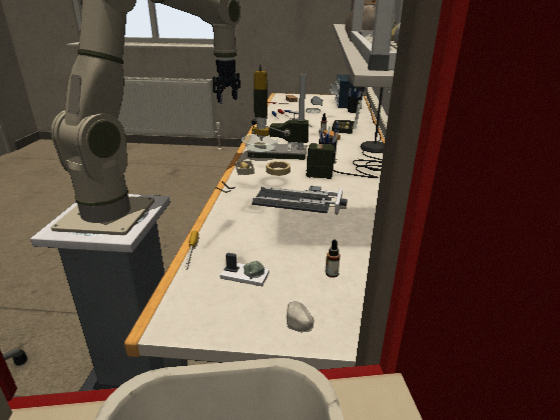

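The scene view shows the carrier at about (346,200) and the receiver at (250,258), with the gripper partly in front of it. The side view shows the carrier at (245,270) with its fin to the left, the receiver at (297,199), the bottle at (333,262) and the rock at (299,316). I'll pass over the receiver on the way and look down at it.

```bash
cat >> h.py <<'E'
def plan(xyz,yaw,tilt=None):
    """yaw (deg) = world heading of tool y minus 90 ; tool pointing down"""
    o=manip.get_obs(); C=R.from_quat(o['ee_rot'])
    c,s=np.cos(np.radians(yaw)),np.sin(np.radians(yaw))
    T=R.from_matrix(np.array([[-c,-s,0],[-s,c,0],[0,0,-1]]).T.T) if 0 else R.from_matrix(np.column_stack([[-c,-s,0],[-s,c,0],[0,0,-1]]))
    dp=C.inv().apply(np.array(xyz)-o['position'])/.05
    rv=np.degrees((C.inv()*T).as_rotvec())/8
    print('row',np.round(dp,3),np.round(rv,3))
def st():
    o=manip.get_obs(); print(round(o['clock'],2),np.round(o['position'],4),np.round(o['ee_rot'],4),'F',np.round(o['ft_force'],2),'T',np.round(o['torque'],2),'w',round(o['grip_width'],3),'g',o['grasp_force'])
E
python3 -c "
from h import *
k=manip.get_calibration('wrist'); o=manip.get_obs(); C=R.from_quat(o['ee_rot'])
print(k, C.inv().apply(k['xyz']-o['position']), C.inv().apply(R.from_quat(k['orientation']).apply([[0,0,-1],[0,1,0]])))
plan([.52,.15,.33],-8)"
```

```text
{'fx': 343.87920267569564, 'fy': 343.87920267569564, 'cx': 277.2319738098454, 'cy': 214.03542447757275, 'xyz': array([0.21173728, 0.59317331, 0.3739215 ]), 'orientation': array([-0.13460077, -0.0824189 ,  0.51633584,  0.84171673])} [ 0.08032833 -0.00032398 -0.128576  ] [[-3.11715014e-01 -1.93103814e-04  9.50175622e-01]
 [ 9.50175561e-01 -4.76086088e-04  3.11714897e-01]]
row [-7.908 -5.11  -1.694] [ 1.000e-03  0.000e+00 -2.372e+00]
```

```bash
python3 -m pendant '[[-0.8,-0.5,-0.6,0,0,-0.3,1],[-1.8,-1.15,-1.2,0,0,-0.6,1],[-2.7,-1.75,-1.7,0,0,-0.9,1],[-3.7,-2.4,-1.7,0,0,-1.2,1],[-4.7,-3.0,-1.7,0,0,-1.5,1],[-5.7,-3.7,-1.7,0,0,-1.8,1],[-6.6,-4.3,-1.7,0,0,-2.1,1],[-7.4,-4.8,-1.7,0,0,-2.3,1],[-7.9,-5.1,-1.7,0,0,-2.37,1],[-7.9,-5.1,-1.7,0,0,-2.37,1]]'
python3 - <<'E'
from h import *
np.set_printoptions(precision=4,suppress=True)
st(); p,d=snap('wrist','w1.png')
for t,z in {'receiver':0,'loading_place':.008,'lip_entry':.024,'channel_end':.008}.items():
    print(t,[(np.round(r['pixel']),round(r['p'],2),at_z('wrist',r['pixel'],z)) for r in manip.tip_of(t,'wrist')[:2]])
P=cloud('wrist',d); np.save('w1.npy',P)
plan([.44,-.26,.28],0)
E
```

```text
clock: 2.25
position: [0.5208, 0.1481, 0.3304]
ee_rot: [0.072, 0.997, -0.0, 0.0]
ft_force: [-0.4, -0.1, 0.2]
grip_width: 0.999
grasp_force: 0.0
2.25 [0.5208 0.1481 0.3304] [ 0.072   0.9974 -0.0002  0.0002] F [-0.36 -0.08  0.24] T [ 0.09 -0.04  0.03] w 0.999 g 0.0
receiver [(array([290., 222.]), 0.67, array([0.6035, 0.1573, 0.    ]))]
loading_place [(array([292., 175.]), 0.63, array([0.5351, 0.1696, 0.008 ]))]
lip_entry [(array([291., 236.]), 0.63, array([0.614 , 0.1581, 0.024 ]))]
channel_end [(array([293., 282.]), 0.8, array([0.6946, 0.151 , 0.008 ]))]
row [ 0.439 -8.378  1.003] [ 0.003 -0.001 -0.987]
```

View pics/w1.png

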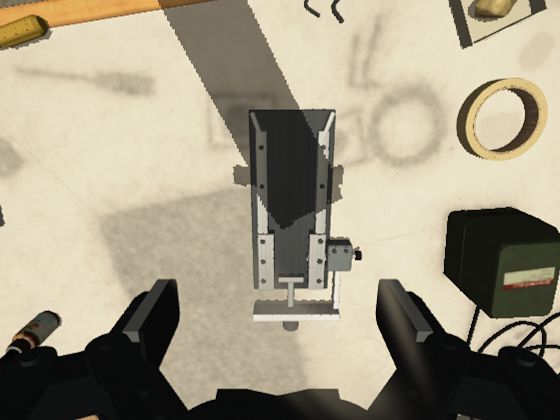

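The wrist view shows the receiver upright in the picture. The open mouth is at the top (292,110), the lips start near row 235, and the pawl housing is at (341,254) with the ejector bracket at (297,312). I'll refine the axis from the depth data.

Run:
```python
from h import *
np.set_printoptions(precision=4,suppress=True)
P=np.load('w1.npy').reshape(-1,3); P=P[(abs(P[:,0]-.58)<.14)&(abs(P[:,1]-.16)<.1)]
print(np.histogram(P[:,2],bins=np.arange(-.004,.06,.002)))
yaw=np.radians(-6.7)
for it in range(4):
    c,s=np.cos(yaw),np.sin(yaw); Q=P-[.605,.16,0]; x=Q[:,0]*c+Q[:,1]*s; y=-Q[:,0]*s+Q[:,1]*c; z=P[:,2]
    xs=[];ys=[];w=[]
    for a in np.arange(-.115,-.005,.005):
        m=(abs(x-a)<.0025)&(abs(y)<.06)
        # inner edges: floor points
        f=y[m&(z<.013)&(z>.004)]; 
        if len(f)<5: continue
        lo,hi=f.min(),f.max(); t=y[m&(z>.02)&(z<.03)]
        xs.append(a);ys.append((lo+hi)/2);w.append((hi-lo,t.min() if len(t) else 0,t.max() if len(t) else 0))
    k=np.polyfit(xs,ys,1); yaw+=k[0]
print(np.degrees(yaw),k,np.c_[xs,ys,np.array(w)])
m=(abs(y)<.045)
print('x range z>.026',np.percentile(x[m&(z>.0265)&(z<.033)&(abs(y)>.024)],[0,1,5,50,95,99,100]),'wall top/floor start',np.percentile(x[m&(z>.004)&(z<.028)],[0,1]))
m=(y>.045)&(y<.1)&(z>.015); print('housing',x[m].min(),x[m].max(),y[m].max(),z[m].max())
m=(abs(y)<.02)&(z>.014); print('ejector', np.unique(np.round(x[m],3),return_counts=True))
```

```text
(array([ 114, 6174, 6137,  130,   96, 4793, 4665,  155,   80,   79,  141,
        261,  153, 1331, 1208,  318, 1364,  512,  277,    8,    0,    0,
          0,    0,    0,    0,    0,    0,    0,    0,    0]), array([-0.004, -0.002,  0.   ,  0.002,  0.004,  0.006,  0.008,  0.01 ,
        0.012,  0.014,  0.016,  0.018,  0.02 ,  0.022,  0.024,  0.026,
        0.028,  0.03 ,  0.032,  0.034,  0.036,  0.038,  0.04 ,  0.042,
        0.044,  0.046,  0.048,  0.05 ,  0.052,  0.054,  0.056,  0.058]))
-7.643081796956928 [-0.     -0.0008] [[-0.115  -0.0003  0.1086 -0.0459  0.0454]
 [-0.11   -0.0009  0.1078 -0.0461  0.0441]
 [-0.105  -0.0009  0.1081 -0.0463  0.0443]
 [-0.1    -0.0009  0.1085 -0.0463  0.0445]
 [-0.095  -0.0009  0.1089 -0.0464  0.0448]
 [-0.09   -0.0006  0.1098 -0.0465  0.0451]
 [-0.085  -0.0007  0.1099 -0.0467  0.0442]
 [-0.08   -0.0015  0.1087 -0.0468  0.044 ]
 [-0.075  -0.0006  0.1076 -0.0457  0.0443]
 [-0.07   -0.0004  0.1083 -0.0457  0.0446]
 [-0.065  -0.0005  0.1086 -0.0458  0.0447]
 [-0.06   -0.0005  0.1091 -0.0459  0.0452]
 [-0.055  -0.0003  0.1094 -0.0461  0.0452]
 [-0.05 
[... 731 characters left out ...]
       0.079,  0.08 ,  0.081,  0.082,  0.083,  0.084,  0.085,  0.086,
        0.087,  0.088,  0.089,  0.09 ,  0.091,  0.092,  0.093,  0.094,
        0.095,  0.096,  0.097,  0.098,  0.099,  0.1  ,  0.101,  0.102,
        0.103,  0.104,  0.105,  0.106,  0.107,  0.108,  0.109,  0.11 ,
        0.111,  0.112,  0.113,  0.114,  0.115,  0.116]), array([   2,  322, 2176,  806,   62,   19,   25,  280, 1108,  815,  152,
          4,   15,   45,   14,   19,   13,   14,   22,   10,   17,    5,
          3,    2,    6,    4,    6,    5,    1,    5,    6,    2,    6,
          2,    3,    6,    3,    3,    4,    3,    3,    3,    6,    4,
          3,    4,    3,    2,    3,    3,    5,    4,    2,    2]))
```

```bash
python3 -m pendant '[[0.2,-1,0,0,0,-0.1,1],[0.3,-2,0,0,0,-0.2,1],[0.4,-3.1,0.2,0,0,-0.4,1],[0.44,-4.3,0.4,0,0,-0.5,1],[0.44,-5.5,0.6,0,0,-0.7,1],[0.44,-6.7,0.8,0,0,-0.8,1],[0.44,-7.7,1,0,0,-0.95,1],[0.44,-8.4,1,0,0,-0.99,1],[0.44,-8.4,1,0,0,-0.99,1],[0.44,-8.4,1,0,0,-0.99,1]]'
python3 - <<'E'
from h import *
np.set_printoptions(precision=4,suppress=True)
st(); p,d=snap('wrist','w2.png'); P=cloud('wrist',d); np.save('w2.npy',P)
for t,z in {'carrier':0,'carrier_grip':.047}.items():
    print(t,[(np.round(r['pixel']),round(r['p'],2),at_z('wrist',r['pixel'],z)) for r in manip.tip_of(t,'wrist')[:2]])
P=P.reshape(-1,3);P=P[np.hypot(P[:,0]-.49,P[:,1]+.26)<.1]
m=(P[:,2]>.008)&(P[:,2]<.016); print('plate',cv2.minAreaRect(P[m,:2].astype('f4')*1000),m.sum())
m=(P[:,2]>.051)&(P[:,2]<.062); print('fin',cv2.minAreaRect(P[m,:2].astype('f4')*1000),m.sum(),P[m,2].mean())
E
```

```text
clock: 3.75
position: [0.4401, -0.2609, 0.2802]
ee_rot: [0.0, 1.0, 0.0, 0.0]
ft_force: [1.0, 0.5, -0.8]
grip_width: 1.001
grasp_force: 0.0
3.75 [ 0.4401 -0.2609  0.2802] [0.     1.     0.0003 0.    ] F [ 1.   0.5 -0.8] T [0.04 0.04 0.  ] w 1.001 g 0.0
carrier [(array([274., 214.]), 0.66, array([ 0.4932, -0.265 ,  0.    ]))]
carrier_grip [(array([277., 199.]), 0.6, array([ 0.4608, -0.2608,  0.047 ]))]
plate ((493.3534851074219, -267.23944091796875), (59.95143127441406, 110.03694915771484), 79.36766815185547) 2521
fin ((458.7848815917969, -260.904052734375), (11.89254379272461, 25.49827766418457), 79.25924682617188) 263 0.05638256753915292
```

View pics/w2.png

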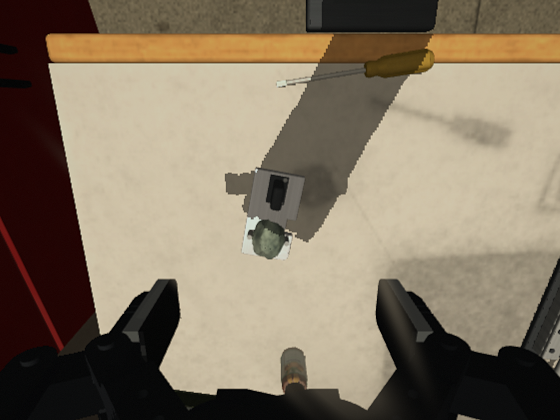

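The wrist view shows the carrier at (273,213), fin end up (277,192) and stone end down (267,238), with a yaw of about -10.5°. The plate and fin sizes fit the given ones. Next I'll go above the fin and down.

```bash
python3 -c "
from h import *
plan([.4588,-.2609,.042],-10.5)"
```

```text
row [-3.730e-01 -4.000e-03  4.766e+00] [3.000e-03 1.000e-03 1.318e+00]
```

```bash
python3 -m pendant '[[-0.37,0,1,0,0,1,1],[-0.37,0,2,0,0,1.32,1],[-0.37,0,3,0,0,1.32,1],[-0.37,0,3.6,0,0,1.32,1],[-0.37,0,4.1,0,0,1.32,1],[-0.37,0,4.5,0,0,1.32,1],[-0.37,0,4.76,0,0,1.32,1],[-0.37,0,4.76,0,0,1.32,1],[-0.37,0,4.76,0,0,1.32,0],[-0.37,0,4.76,0,0,1.32,-0.3]]' 40
python3 -m pendant '[[0,0,0,0,0,0,-0.5],[0,0,0,0,0,0,-0.7],[0,0,0,0,0,0,-0.9],[0,0,0,0,0,0,-1],[0,0,0,0,0,0,-1],[0,0,0,0,0,0,-1],[0,0,0,0,0,0,-1],[0,0,0,0,0,0,-1],[0,0,0,0,0,0,-1],[0,0,0,0,0,0,-1]]' 80
```

```text
clock: 5.15
position: [0.4585, -0.2624, 0.043]
ee_rot: [0.093, 0.996, -0.0, 0.001]
ft_force: [1.0, 0.7, 0.3]
grip_width: 0.604
grasp_force: 0.0
clock: 6.4
position: [0.4582, -0.2622, 0.0426]
ee_rot: [0.093, 0.996, 0.0, 0.0]
ft_force: [-1.6, 1.6, 5.5]
grip_width: 0.124
grasp_force: 78.8
```

```bash
python3 -m pendant '[[0,0,-0.3,0,0,0,-1],[0,0,-0.8,0,0,0,-1],[0,0,-1.4,0,0,0,-1],[0,0,-2,0,0,0,-1],[0,0,-2.4,0,0,0,-1],[0,0,-2.4,0,0,0,-1],[0,0,-2.4,0,0,0,-1],[0,0,-2.4,0,0,0,-1],[0,0,-2.4,0,0,0,-1],[0,0,-2.4,0,0,0,-1]]'
cat > inhand.py <<'E'
from h import *
np.set_printoptions(precision=4,suppress=True)
def hand():
    o=manip.get_obs(); C=R.from_quat(o['ee_rot']); p,d=manip.camera('wrist'); P=cloud('wrist',d).reshape(-1,3)
    r=manip.trace('carrier','wrist'); print([x['p'] for x in r],r[0]['box'])
    Q=C.inv().apply(P-o['position']); Q=Q*[-1,1,-1]  # x fwd, z up
    m=r[0]['pixels'].ravel()&(d.ravel()>0)&(abs(Q[:,1])<.045)&(Q[:,2]>-.045)&(Q[:,2]<-.022)
    Q=Q[m]; A=np.c_[Q[:,:2],np.ones(len(Q))]; k=None; w=np.ones(len(Q),bool)
    for i in range(6):
        k=np.linalg.lstsq(A[w],Q[w,2],rcond=None)[0]; w=abs(Q[:,2]-A@k)<.002
    print('plane tilt deg',np.degrees(k[:2]),'z at tcp',k[2],w.sum()); print(cv2.minAreaRect(Q[w,:2].astype('f4')*1000))
    return p
if __name__=='__main__':
    st(); p=hand(); cv2.imwrite('pics/w3.png',p[:,:,::-1])
    c,s=np.cos(np.radians(-7.64)),np.sin(np.radians(-7.64))
    g=np.array([.605,.159])+(-.105)*np.array([c,s]); print('load tcp',g)
    plan([g[0],g[1],.162],-7.64)
E
python3 inhand.py
```

```text
clock: 7.65
position: [0.4578, -0.2622, 0.1619]
ee_rot: [0.093, 0.996, 0.0, -0.0]
ft_force: [0.4, 0.4, -1.8]
grip_width: 0.126
grasp_force: 78.3
7.65 [ 0.4578 -0.2622  0.1619] [ 0.0929  0.9957  0.     -0.0003] F [ 0.44  0.43 -1.8 ] T [0.03 0.14 0.01] w 0.126 g 78.33122134208679
[0.56] [217.8, 222.3, 338.4, 395.3]
plane tilt deg [0.1047 0.0098] z at tcp -0.030653916205247878 4260
((14.302906036376953, -0.08578109741210938), (60.02253723144531, 68.08931732177734), 89.98193359375)
load tcp [0.5009 0.173 ]
row [0.765 8.713 0.003] [ 0.    -0.002 -0.377]
```

View pics/w3.png

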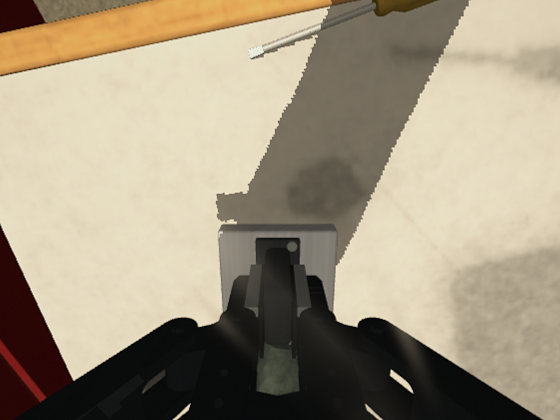

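The picture shows the plate square in the jaws with its rear edge at row 225, and the fin held between the pads at (278,290). Yaw in the hand is 0°, and the tool sits at carrier x = -35. I'll move over the receiver, a little forward of loading, to re-measure the walls from nearby.

```bash
python3 -m pendant '[[0.1,0.7,-0.2,0,0,0,-1],[0.1,1.7,-0.3,0,0,0,-1],[0.1,2.8,-0.3,0,0,-0.1,-1],[0,3.9,-0.3,0,0,-0.15,-1],[-0.2,5,-0.3,0,0,-0.2,-1],[-0.4,6.1,-0.3,0,0,-0.3,-1],[-0.6,7.2,-0.3,0,0,-0.377,-1],[-0.8,8.1,-0.3,0,0,-0.377,-1],[-0.9,8.6,-0.3,0,0,-0.377,-1],[-0.9,8.7,-0.3,0,0,-0.377,-1]]'
cat > chan.py <<'E'
from h import *
np.set_printoptions(precision=4,suppress=True)
st(); p,d=snap('wrist','w4.png'); P=cloud('wrist',d).reshape(-1,3)
yaw=np.radians(-7.64)
for it in range(3):
    c,s=np.cos(yaw),np.sin(yaw); Q=P-[.605,.159,0]; x=Q[:,0]*c+Q[:,1]*s; y=-Q[:,0]*s+Q[:,1]*c; z=P[:,2]
    X=[];Y=[];I=[]
    for a in np.arange(-.12,-.03,.004):
        m=(abs(x-a)<.002)&(abs(y)<.052)&(z>.0215)&(z<.0265)
        l,r=y[m&(y<0)],y[m&(y>0)]
        if len(l)<4 or len(r)<4: continue
        X.append(a);Y.append([l.min(),l.max(),r.min(),r.max()])
    Y=np.array(Y); k=np.polyfit(X,(Y[:,1]+Y[:,2])/2,1); yaw+=k[0]
print(np.degrees(yaw),k,np.c_[X,Y]); print('outer mid',np.mean(Y[:,[0,3]]))
E
python3 chan.py
```

```text
clock: 9.0
position: [0.5827, 0.1591, 0.1767]
ee_rot: [0.065, 0.998, -0.0, -0.0]
ft_force: [-0.8, 0.1, -2.8]
grip_width: 0.125
grasp_force: 78.6
9.0 [0.5827 0.1591 0.1767] [ 0.0652  0.9979 -0.     -0.0003] F [-0.81  0.13 -2.85] T [-0.04  0.11  0.03] w 0.125 g 78.55771064758301
-8.046154257027549 [-0.     -0.0052] [[-0.12   -0.0512 -0.0373  0.0268  0.0406]
 [-0.116  -0.0505 -0.0374  0.027   0.0402]
 [-0.112  -0.0508 -0.0374  0.0271  0.0404]
 [-0.108  -0.0511 -0.0371  0.0268  0.0407]
 [-0.104  -0.0512 -0.0372  0.0268  0.0408]
 [-0.1    -0.0505 -0.0371  0.0268  0.0406]
 [-0.096  -0.0505 -0.0373  0.027   0.0406]
 [-0.092  -0.0509 -0.0373  0.0267  0.0408]
 [-0.088  -0.051  -0.0374  0.0266  0.0403]
 [-0.084  -0.0511 -0.0375  0.0268  0.0405]
 [-0.08   -0.0505 -0.037   0.0271  0.0407]
 [-0.076  -0.0508 -0.0371  0.0272  0.0401]
 [-0.072  -0.051  -0.0371  0.0267  0.0404]
 [-0.068  -0.0511 -0.0372  0.0267  0.0409]
 [-0.064  -0.0504 -0.0373  0.0269  0.0401]
 [-0.06   -0.0506 -0.0373  0.0271  0.0404]
 [-0.056  -0.0507 -0.0375  0.0272  0.0406]
 [-0.052  -0.051  -0.0375  0.0267  0.0407]
 [-0.048  -0.0511 -0.0371  0.0268  0.0402]
 [-0.044  -0.0504 -0.0371  0.0269  0.0405]
 [-0.04   -0.0505 -0.0372  0.027   0.0409]
 [-0.036  -0.0507 -0.0372  0.0267  0.0401]
 [-0.032  -0.051  -0.0373  0.0267  0.0404]]
outer mid -0.005153841477106183
```

View pics/w4.png

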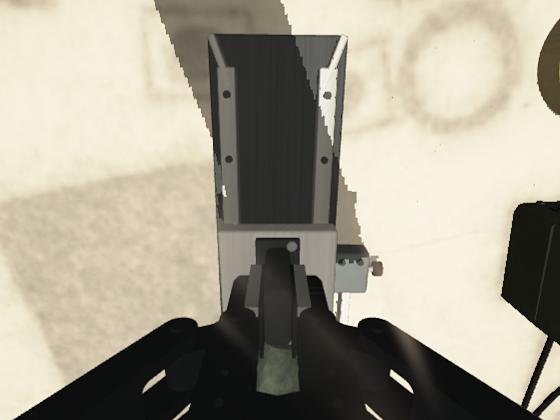

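The walls came out exactly 64 mm apart, but the centre line moved 5 mm from the first measurement. The arm may still have been settling, so I'll wait and measure again.

```bash
python3 -m pendant '[[0,0,0,0,0,0,-1],[0,0,0,0,0,0,-1],[0,0,0,0,0,0,-1],[0,0,0,0,0,0,-1],[0,0,0,0,0,0,-1],[0,0,0,0,0,0,-1],[0,0,0,0,0,0,-1],[0,0,0,0,0,0,-1],[0,0,0,0,0,0,-1],[0,0,0,0,0,0,-1]]'; python3 chan.py | grep -v '^ \['
python3 - <<'E'
from inhand import *
hand()
print(np.round(manip.get_obs()['joint_velocities'],3))
for c in ['side','scene']:
    manip.camera(c)
    for t,z in {'loading_place':.008,'lip_entry':.024,'channel_end':.008}.items():
        print(c,t,[(np.round(r['pixel']),round(r['p'],2),at_z(c,r['pixel'],z)) for r in manip.tip_of(t,c)[:1]])
E
```

```text
clock: 10.3
position: [0.5826, 0.1569, 0.1773]
ee_rot: [0.067, 0.998, 0.0, -0.0]
ft_force: [-0.0, -0.4, -2.7]
grip_width: 0.124
grasp_force: 78.6
10.3 [0.5826 0.1569 0.1773] [ 0.0666  0.9978  0.     -0.    ] F [-0.   -0.37 -2.74] T [-0.    0.13  0.04] w 0.124 g 78.55834722518921
-7.9950459840066666 [-0.0007 -0.0043] [[-0.12   -0.0497 -0.0362  0.0282  0.0414]
outer mid -0.004246894193685809
[0.61] [219.1, 223.9, 339.6, 392.9]
plane tilt deg [0.1712 0.0481] z at tcp -0.030809600918421314 4270
((14.426403045654297, -0.022302627563476562), (68.60699462890625, 59.927249908447266), 0.23270604014396667)
[-0.001  0.001 -0.     0.     0.001  0.    -0.001]
side loading_place [(array([280., 199.]), 0.83, array([0.5381, 0.1571, 0.008 ]))]
side lip_entry [(array([300., 197.]), 0.73, array([0.6066, 0.1475, 0.024 ]))]
side channel_end [(array([325., 204.]), 0.55, array([0.6925, 0.1366, 0.008 ]))]
scene loading_place [(array([253., 259.]), 0.89, array([0.5433, 0.1649, 0.008 ]))]
scene lip_entry [(array([238., 241.]), 0.67, array([0.6197, 0.1412, 0.024 ]))]
scene channel_end [(array([216., 239.]), 0.84, array([0.6953, 0.1517, 0.008 ]))]
```

```bash
python3 -c "
from h import *
plan([.5004,.1693,.075],-8.0)"
```

```text
row [1.663 0.026 2.046] [0.001 0.    0.046]
```

```bash
python3 -m pendant '[[0.4,0,0,0,0,0,-1],[0.9,0.03,0.3,0,0,0.05,-1],[1.4,0.03,0.8,0,0,0.05,-1],[1.66,0.03,1.3,0,0,0.05,-1],[1.66,0.03,1.7,0,0,0.05,-1],[1.66,0.03,1.95,0,0,0.05,-1],[1.66,0.03,2.05,0,0,0.05,-1],[1.66,0.03,2.05,0,0,0.05,-1],[1.66,0.03,2.05,0,0,0.05,-1],[1.66,0.03,2.05,0,0,0.05,-1]]'
sed -i "s/w4.png/w5.png/; s/-.12,-.03/-.126,-.09/; s/-7.64/-8.0/;s/\[.605,.159,0\]/[.6044,.1547,0]/" chan.py; python3 chan.py; python3 -c "
import cv2;from h import *
a=cv2.imread('pics/w5.png');b=snap('side')[0][:,:,::-1]
cv2.imwrite('pics/v5.png',np.hstack([a[:,120:460],cv2.resize(b[130:270,200:360],None,fx=2.87,fy=3)[:, :460]]))"
```

```text
clock: 12.1
position: [0.5009, 0.1696, 0.0753]
ee_rot: [0.07, 0.998, 0.0, 0.0]
ft_force: [0.0, -0.1, -2.5]
grip_width: 0.128
grasp_force: 78.5
12.1 [0.5009 0.1696 0.0753] [0.0701 0.9975 0.0003 0.0004] F [ 0.03 -0.13 -2.46] T [0.02 0.14 0.02] w 0.128 g 78.51674437522888
-7.5149110986615835 [0.0014 0.001 ] [[-0.126  -0.0445 -0.0311  0.0328  0.0464]
 [-0.122  -0.045  -0.0311  0.0327  0.0466]
 [-0.118  -0.0446 -0.0312  0.0329  0.047 ]
 [-0.114  -0.045  -0.0328  0.0343  0.0466]
 [-0.11   -0.0448 -0.0326  0.0345  0.0468]
 [-0.106  -0.045  -0.0328  0.0347  0.0465]
 [-0.102  -0.0448 -0.033   0.0343  0.0465]
 [-0.098  -0.0454 -0.0326  0.0344  0.0466]
 [-0.094  -0.0447 -0.0329  0.0347  0.0463]]
outer mid 0.0008542807105028677
```

View pics/v5.png

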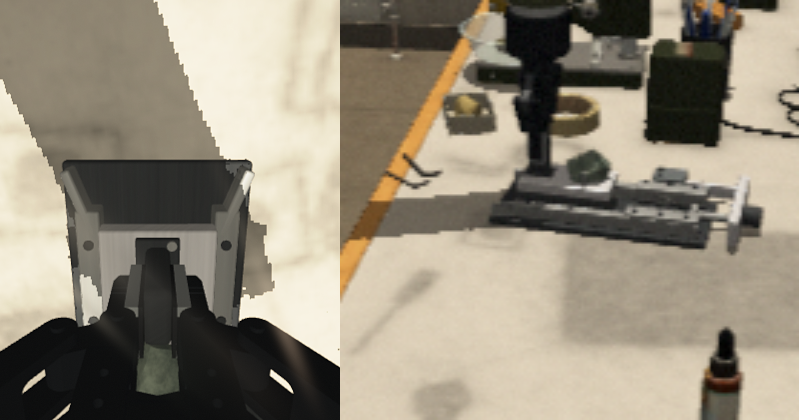

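The carrier hangs centred just above the open channel: plate edges at columns 98–218 lie between the walls, and the side view shows the stone leading with a gap to the lips. I'll lower it with a 0.5 mm sideways correction.

```bash
python3 -m pendant '[[0,0.01,0.08,0,0,0,-1],[0,0.01,0.16,0,0,0,-1],[0,0.01,0.24,0,0,0,-1],[0,0.01,0.3,0,0,0,-1],[0,0.01,0.36,0,0,0,-1],[0,0.01,0.4,0,0,0,-1],[0,0.01,0.44,0,0,0,-1],[0,0.01,0.46,0,0,0,-1],[0,0.01,0.47,0,0,0,-1],[0,0.01,0.47,0,0,0,-1]]'
```

```text
clock: 13.45
position: [0.5007, 0.1699, 0.0513]
ee_rot: [0.07, 0.998, 0.0, 0.0]
ft_force: [0.5, 0.2, -3.3]
grip_width: 0.129
grasp_force: 78.5
```

```bash
python3 -m pendant '[[0,0,0.01,0,0,0,-1],[0,0,0.01,0,0,0,-1],[0,0,0.015,0,0,0,-1],[0,0,0.015,0,0,0,-1],[-0.05,0,0.015,0,0,0,-1],[-0.1,0,0.015,0,0,0,-1],[-0.15,0,0.015,0,0,0,-1],[-0.2,0,0.015,0,0,0,-1],[-0.2,0,0.015,0,0,0,-1],[-0.2,0,0.015,0,0,0,-1]]'
```

```text
clock: 14.7
position: [0.5109, 0.1685, 0.0507]
ee_rot: [0.07, 0.998, 0.0, 0.0]
ft_force: [0.7, -0.6, 0.3]
grip_width: 0.126
grasp_force: 79.0
```

```bash
python3 -m pendant '[[-0.05,0,0,0,0,0,-1],[-0.1,0,0,0,0,0,-1],[-0.15,0,0,0,0,0,-1],[-0.2,0,0,0,0,0,-1],[-0.25,0,0,0,0,0,-1],[-0.3,0,0,0,0,0,-1],[-0.35,0,0,0,0,0,-1],[-0.4,0,0,0,0,0,-1],[-0.4,0,0,0,0,0,-1],[-0.4,0,0,0,0,0,-1]]'
```

```text
clock: 15.95
position: [0.5309, 0.1657, 0.0506]
ee_rot: [0.07, 0.998, 0.0, 0.001]
ft_force: [1.6, 0.2, 1.3]
grip_width: 0.125
grasp_force: 79.4
```

```bash
cat > s.py <<'E'
from h import *
o=manip.get_obs(); p=o['position']; c,s=np.cos(np.radians(-8)),np.sin(np.radians(-8))
d=p[:2]-[.6044,.1547]; f=o['ft_force']
print('carrier x %.1f mm lat %.1f z %.1f | Fx %.1f Fy %.1f Fz %.1f t %.2f yaw %.2f'%((d@[c,s])*1e3+35.3,(d@[-s,c])*1e3,p[2]*1e3,f[:2]@[c,s],f[:2]@[-s,c],f[2],o['clock'],-2*np.degrees(np.arctan2(o['ee_rot'][0],o['ee_rot'][1]))))
E
python3 s.py
```

```text
carrier x -39.1 mm lat 0.7 z 50.6 | Fx 1.5 Fy 0.5 Fz 1.3 t 15.95 yaw -8.05
```

```bash
python3 -m pendant '[[-0.03,0,0,0,0,0,-1],[-0.06,0,0,0,0,0,-1],[-0.09,0,0,0,0,0,-1],[-0.12,0,0,0,0,0,-1],[-0.15,0,0,0,0,0,-1],[-0.18,0,0,0,0,0,-1],[-0.21,0,0,0,0,0,-1],[-0.24,0,0,0,0,0,-1],[-0.24,0,0,0,0,0,-1],[-0.24,0,0,0,0,0,-1]]'; python3 s.py
python3 -m pendant '[[-0.03,0,0,0,0,0,-1],[-0.06,0,0,0,0,0,-1],[-0.09,0,0,0,0,0,-1],[-0.12,0,0,0,0,0,-1],[-0.14,0,0,0,0,0,-1],[-0.16,0,0,0,0,0,-1],[-0.18,0,0,0,0,0,-1],[-0.2,0,0,0,0,0,-1],[-0.2,0,0,0,0,0,-1],[-0.2,0,0,0,0,0,-1]]'; python3 s.py
```

```text
clock: 17.2
position: [0.5422, 0.1642, 0.0507]
ee_rot: [0.07, 0.998, 0.0, -0.0]
ft_force: [-2.0, 0.4, 4.8]
grip_width: 0.128
grasp_force: 79.9
carrier x -27.6 mm lat 0.7 z 50.7 | Fx -2.1 Fy 0.2 Fz 4.8 t 17.20 yaw -8.03
clock: 18.45
position: [0.5513, 0.1624, 0.0506]
ee_rot: [0.07, 0.998, -0.0, -0.001]
ft_force: [-7.1, -0.0, 8.8]
grip_width: 0.124
grasp_force: 80.5
carrier x -18.3 mm lat 0.2 z 50.6 | Fx -7.0 Fy -1.0 Fz 8.8 t 18.45 yaw -8.06
```

```bash
python3 -m pendant '[[-0.02,0,-0.005,0,0,0,-1],[-0.04,0,-0.01,0,0,0,-1],[-0.06,0,-0.01,0,0,0,-1],[-0.08,0,-0.01,0,0,0,-1],[-0.1,0,-0.01,0,0,0,-1],[-0.12,0,-0.01,0,0,0,-1],[-0.12,0,-0.01,0,0,0,-1],[-0.12,0,-0.01,0,0,0,-1],[-0.12,0,-0.01,0,0,0,-1],[-0.12,0,-0.01,0,0,0,-1]]'; python3 s.py
```

```text
clock: 19.7
position: [0.5571, 0.161, 0.0507]
ee_rot: [0.07, 0.998, -0.001, -0.001]
ft_force: [-5.9, -1.9, 5.4]
grip_width: 0.128
grasp_force: 80.0
carrier x -12.5 mm lat -0.3 z 50.7 | Fx -5.6 Fy -2.7 Fz 5.4 t 19.70 yaw -8.08
```

```bash
python3 -m pendant '[[-0.02,0,-0.005,0,0,0,-1],[-0.04,0,-0.01,0,0,0,-1],[-0.06,0,-0.01,0,0,0,-1],[-0.08,0,-0.01,0,0,0,-1],[-0.1,0,-0.01,0,0,0,-1],[-0.12,0,-0.01,0,0,0,-1],[-0.14,0,-0.01,0,0,0,-1],[-0.16,0,-0.01,0,0,0,-1],[-0.16,0,-0.01,0,0,0,-1],[-0.16,0,-0.01,0,0,0,-1]]'; python3 s.py
python3 -m pendant '[[-0.02,0,0,0,0,0,-1],[-0.04,0,0,0,0,0,-1],[-0.06,0,0,0,0,0,-1],[-0.08,0,0,0,0,0,-1],[-0.1,0,0,0,0,0,-1],[-0.12,0,0,0,0,0,-1],[-0.14,0,0,0,0,0,-1],[-0.16,0,0,0,0,0,-1],[-0.16,0,0,0,0,0,-1],[-0.16,0,0,0,0,0,-1]]'; python3 s.py
```

```text
clock: 20.95
position: [0.5646, 0.1595, 0.0507]
ee_rot: [0.071, 0.998, -0.001, -0.002]
ft_force: [-6.2, -3.8, 3.2]
grip_width: 0.126
grasp_force: 79.6
carrier x -4.8 mm lat -0.8 z 50.7 | Fx -5.6 Fy -4.6 Fz 3.2 t 20.95 yaw -8.10
clock: 22.2
position: [0.5731, 0.158, 0.0508]
ee_rot: [0.071, 0.997, -0.001, -0.001]
ft_force: [-3.5, -4.1, 1.3]
grip_width: 0.127
grasp_force: 79.2
carrier x 3.8 mm lat -1.1 z 50.8 | Fx -2.9 Fy -4.5 Fz 1.3 t 22.20 yaw -8.12
```

```bash
python3 -m pendant '[[-0.02,0,0,0,0,0,-1],[-0.04,0,0,0,0,0,-1],[-0.06,0,0,0,0,0,-1],[-0.08,0,0,0,0,0,-1],[-0.1,0,0,0,0,0,-1],[-0.12,0,0,0,0,0,-1],[-0.12,0,0,0,0,0,-1],[-0.12,0,0,0,0,0,-1],[-0.12,0,0,0,0,0,-1],[-0.12,0,0,0,0,0,-1]]'; python3 s.py
python3 -m pendant '[[-0.02,0,0,0,0,0,-1],[-0.03,0,0,0,0,0,-1],[-0.04,0,0,0,0,0,-1],[-0.05,0,0,0,0,0,-1],[-0.06,0,0,0,0,0,-1],[-0.07,0,0,0,0,0,-1],[-0.08,0,0,0,0,0,-1],[-0.08,0,0,0,0,0,-1],[-0.08,0,0,0,0,0,-1],[-0.08,0,0,0,0,0,-1]]'; python3 s.py
```

```text
clock: 23.45
position: [0.5791, 0.1572, 0.0508]
ee_rot: [0.071, 0.997, -0.001, -0.001]
ft_force: [-4.2, -3.6, 2.1]
grip_width: 0.123
grasp_force: 79.2
carrier x 9.9 mm lat -1.0 z 50.8 | Fx -3.6 Fy -4.2 Fz 2.1 t 23.45 yaw -8.11
clock: 24.7
position: [0.5831, 0.1568, 0.0509]
ee_rot: [0.071, 0.997, -0.001, -0.001]
ft_force: [-3.6, -3.7, 0.9]
grip_width: 0.124
grasp_force: 79.2
carrier x 13.9 mm lat -0.9 z 50.9 | Fx -3.0 Fy -4.2 Fz 0.9 t 24.70 yaw -8.11
```

```bash
python3 -m pendant '[[-0.02,0,0,0,0,0,-1],[-0.03,0,0,0,0,0,-1],[-0.04,0,0,0,0,0,-1],[-0.05,0,0,0,0,0,-1],[-0.06,0,0,0,0,0,-1],[-0.07,0,0,0,0,0,-1],[-0.08,0,0,0,0,0,-1],[-0.08,0,0,0,0,0,-1],[-0.08,0,0,0,0,0,-1],[-0.08,0,0,0,0,0,-1]]'; python3 s.py
```

```text
clock: 25.95
position: [0.587, 0.1563, 0.0508]
ee_rot: [0.071, 0.998, -0.001, -0.001]
ft_force: [-3.3, -3.8, 0.8]
grip_width: 0.124
grasp_force: 79.2
carrier x 17.9 mm lat -0.9 z 50.8 | Fx -2.7 Fy -4.2 Fz 0.8 t 25.95 yaw -8.10
```

```bash
python3 -m pendant '[[-0.01,0,0,0,0,0,-1],[-0.02,0,0,0,0,0,-1],[-0.03,0,0,0,0,0,-1],[-0.04,0,0,0,0,0,-1],[-0.05,0,0,0,0,0,-1],[-0.06,0,0,0,0,0,-1],[-0.06,0,0,0,0,0,-1],[-0.06,0,0,0,0,0,-1],[-0.06,0,0,0,0,0,-1],[-0.06,0,0,0,0,0,-1]]'; python3 s.py
```

```text
clock: 27.2
position: [0.59, 0.1559, 0.0508]
ee_rot: [0.071, 0.998, -0.001, -0.001]
ft_force: [-2.8, -4.9, 1.4]
grip_width: 0.124
grasp_force: 79.1
carrier x 20.9 mm lat -0.8 z 50.8 | Fx -2.1 Fy -5.2 Fz 1.4 t 27.20 yaw -8.10
```

```bash
python3 -m pendant '[[-0.01,0,0,0,0,0,-1],[-0.02,0,0,0,0,0,-1],[-0.03,0,0,0,0,0,-1],[-0.04,0,0,0,0,0,-1],[-0.05,0,0,0,0,0,-1],[-0.06,0,0,0,0,0,-1],[-0.06,0,0,0,0,0,-1],[-0.06,0,0,0,0,0,-1],[-0.06,0,0,0,0,0,-1],[-0.06,0,0,0,0,0,-1]]'; python3 s.py
```

```text
clock: 28.45
position: [0.5922, 0.1556, 0.0508]
ee_rot: [0.07, 0.998, -0.001, -0.002]
ft_force: [-8.0, -3.7, 3.7]
grip_width: 0.128
grasp_force: 79.7
carrier x 23.1 mm lat -0.8 z 50.8 | Fx -7.4 Fy -4.7 Fz 3.7 t 28.45 yaw -8.08
```

```bash
python3 -m pendant '[[-0.01,0,0,0,0,0,-1],[-0.02,0,0,0,0,0,-1],[-0.03,0,0,0,0,0,-1],[-0.04,0,0,0,0,0,-1],[-0.05,0,0,0,0,0,-1],[-0.06,0,0,0,0,0,-1],[-0.07,0,0,0,0,0,-1],[-0.08,0,0,0,0,0,-1],[-0.08,0,0,0,0,0,-1],[-0.08,0,0,0,0,0,-1]]'; python3 s.py
```

```text
clock: 29.7
position: [0.5959, 0.1551, 0.0508]
ee_rot: [0.07, 0.998, -0.001, -0.002]
ft_force: [-9.9, -4.4, 5.6]
grip_width: 0.124
grasp_force: 79.9
carrier x 26.8 mm lat -0.8 z 50.8 | Fx -9.2 Fy -5.7 Fz 5.6 t 29.70 yaw -8.08
```

```bash
python3 -m pendant '[[-0.01,0,0,0,0,0,-1],[-0.015,0,0,0,0,0,-1],[-0.02,0,0,0,0,0,-1],[-0.025,0,0,0,0,0,-1],[-0.03,0,0,0,0,0,-1],[-0.035,0,0,0,0,0,-1],[-0.04,0,0,0,0,0,-1],[-0.04,0,0,0,0,0,-1],[-0.04,0,0,0,0,0,-1],[-0.04,0,0,0,0,0,-1]]'; python3 s.py
```

```text
clock: 30.95
position: [0.5977, 0.1548, 0.0508]
ee_rot: [0.07, 0.998, -0.001, -0.002]
ft_force: [-11.2, -4.2, 6.8]
grip_width: 0.122
grasp_force: 80.0
carrier x 28.6 mm lat -0.8 z 50.8 | Fx -10.5 Fy -5.7 Fz 6.8 t 30.95 yaw -8.08
```

```bash
python3 -m pendant '[[-0.005,0,-0.005,0,0,0,-1],[-0.01,0,-0.01,0,0,0,-1],[-0.015,0,-0.01,0,0,0,-1],[-0.02,0,-0.01,0,0,0,-1],[-0.025,0,-0.01,0,0,0,-1],[-0.03,0,-0.01,0,0,0,-1],[-0.03,0,-0.01,0,0,0,-1],[-0.03,0,-0.01,0,0,0,-1],[-0.03,0,-0.01,0,0,0,-1],[-0.03,0,-0.01,0,0,0,-1]]'; python3 s.py
```

```text
clock: 32.2
position: [0.5995, 0.1551, 0.051]
ee_rot: [0.07, 0.998, -0.001, -0.002]
ft_force: [-6.5, -2.0, 1.0]
grip_width: 0.127
grasp_force: 79.2
carrier x 30.4 mm lat -0.3 z 51.0 | Fx -6.2 Fy -2.9 Fz 1.0 t 32.20 yaw -8.07
```

```bash
python3 -m pendant '[[-0.005,0,0,0,0,0,-1],[-0.01,0,0,0,0,0,-1],[-0.015,0,0,0,0,0,-1],[-0.02,0,0,0,0,0,-1],[-0.02,0,0,0,0,0,-1],[-0.02,0,0,0,0,0,-1],[-0.02,0,0,0,0,0,-1],[-0.02,0,0,0,0,0,-1],[-0.02,0,0,0,0,0,-1],[-0.02,0,0,0,0,0,-1]]'; python3 s.py
```

```text
clock: 33.45
position: [0.6, 0.1551, 0.051]
ee_rot: [0.07, 0.998, -0.001, -0.002]
ft_force: [-8.8, -2.8, 3.9]
grip_width: 0.123
grasp_force: 79.6
carrier x 30.9 mm lat -0.2 z 51.0 | Fx -8.4 Fy -4.0 Fz 3.9 t 33.45 yaw -8.05
```

Sideways force dropped and the carrier recentred, which looks like the click. Now a gentle tug back.

```bash
python3 -m pendant '[[0.01,0,0,0,0,0,-1],[0.02,0,0,0,0,0,-1],[0.03,0,0,0,0,0,-1],[0.04,0,0,0,0,0,-1],[0.05,0,0,0,0,0,-1],[0.06,0,0,0,0,0,-1],[0.06,0,0,0,0,0,-1],[0.06,0,0,0,0,0,-1],[0.06,0,0,0,0,0,-1],[0.06,0,0,0,0,0,-1]]'; python3 s.py
```

```text
clock: 34.7
position: [0.5994, 0.1558, 0.0521]
ee_rot: [0.07, 0.998, -0.0, 0.0]
ft_force: [2.7, -3.8, -8.9]
grip_width: 0.127
grasp_force: 77.9
carrier x 30.2 mm lat 0.3 z 52.1 | Fx 3.2 Fy -3.4 Fz -8.9 t 34.70 yaw -8.06
```

```bash
python3 -m pendant '[[0,0,0.01,0,0,0,-1],[0.005,0,0.015,0,0,0,-1],[0.01,0,0.015,0,0,0,-1],[0.015,0,0.015,0,0,0,-1],[0.02,0,0.015,0,0,0,-1],[0.02,0,0.015,0,0,0,-1],[0.02,0,0.015,0,0,0,-1],[0.02,0,0.015,0,0,0,-1],[0.02,0,0.015,0,0,0,-1],[0.02,0,0.015,0,0,0,-1]]'; python3 s.py
```

```text
clock: 35.95
position: [0.5991, 0.1561, 0.0517]
ee_rot: [0.07, 0.998, 0.0, 0.001]
ft_force: [4.3, -4.8, -5.5]
grip_width: 0.124
grasp_force: 78.5
carrier x 29.9 mm lat 0.6 z 51.7 | Fx 5.0 Fy -4.1 Fz -5.5 t 35.95 yaw -8.06
```

```bash
python3 -m pendant '[[0.005,-0.005,0.005,0,0,0,-1],[0.01,-0.01,0.005,0,0,0,-1],[0.015,-0.01,0.01,0,0,0,-1],[0.02,-0.01,0.01,0,0,0,-1],[0.02,-0.01,0.01,0,0,0,-1],[0.02,-0.01,0.01,0,0,0,-1],[0.02,-0.01,0.01,0,0,0,-1],[0.02,-0.01,0.01,0,0,0,-1],[0.02,-0.01,0.01,0,0,0,-1],[0.02,-0.01,0.01,0,0,0,-1]]'; python3 s.py
```

```text
clock: 37.2
position: [0.599, 0.156, 0.0516]
ee_rot: [0.07, 0.998, 0.001, 0.002]
ft_force: [8.4, -4.0, -7.0]
grip_width: 0.123
grasp_force: 78.3
carrier x 29.7 mm lat 0.5 z 51.6 | Fx 8.9 Fy -2.8 Fz -7.0 t 37.20 yaw -8.05
```

The pawl holds at 8.9 N. Next I'll relax the tug, then open the jaws.

```bash
python3 -m pendant '[[-0.01,0,0.005,0,0,0,-1],[-0.02,0,0.01,0,0,0,-1],[-0.03,0,0.015,0,0,0,-1],[-0.035,0,0.015,0,0,0,-1],[-0.035,0,0.015,0,0,0,-1],[-0.035,0,0.015,0,0,0,-1],[-0.035,0,0.015,0,0,0,-1],[-0.035,0,0.015,0,0,0,-1],[-0.035,0,0.015,0,0,0,-1],[-0.035,0,0.015,0,0,0,-1]]'; python3 s.py
```

```text
clock: 38.45
position: [0.5993, 0.156, 0.0507]
ee_rot: [0.07, 0.998, 0.0, 0.0]
ft_force: [0.1, -3.4, 6.1]
grip_width: 0.126
grasp_force: 79.9
carrier x 30.0 mm lat 0.6 z 50.7 | Fx 0.6 Fy -3.3 Fz 6.1 t 38.45 yaw -8.02
```

```bash
python3 -m pendant '[[0,-0.01,-0.008,0,0,0,-1],[0,-0.01,-0.008,0,0,0,-1],[0,-0.01,-0.008,0,0,0,-0.85],[0,-0.01,-0.008,0,0,0,-0.7],[0,-0.01,-0.008,0,0,0,-0.5],[0,-0.01,-0.008,0,0,0,-0.4],[0,-0.01,-0.008,0,0,0,-0.4],[0,-0.01,-0.008,0,0,0,-0.4],[0,-0.01,-0.008,0,0,0,-0.4],[0,-0.01,-0.008,0,0,0,-0.4]]' 20; python3 s.py
```

```text
clock: 39.7
position: [0.5988, 0.1551, 0.0505]
ee_rot: [0.07, 0.998, 0.0, 0.0]
ft_force: [-0.4, 0.0, 0.3]
grip_width: 0.299
grasp_force: 0.0
carrier x 29.7 mm lat -0.4 z 50.5 | Fx -0.4 Fy -0.0 Fz 0.3 t 39.70 yaw -8.04
```

```bash
python3 -m pendant '[[0,0,-0.2,0,0,0,-0.4],[0,0,-0.5,0,0,0,-0.4],[0,0,-0.9,0,0,0,-0.4],[0,0,-1.5,0,0,0,-0.4],[0,0,-2.1,0,0,0,-0.4],[0.3,0,-2.8,0,0,0,-0.4],[0.6,0,-3.4,0,0,0,-0.4],[0.8,0,-3.8,0,0,0,-0.4],[0.8,0,-3.8,0,0,0,-0.4],[0.8,0,-3.8,0,0,0,-0.4]]'
python3 - <<'E'
from h import *
st(); p,d=snap('wrist','w6.png'); P=cloud('wrist',d).reshape(-1,3)
c,s=np.cos(np.radians(-8)),np.sin(np.radians(-8)); Q=P-[.6044,.1547,0]
x=Q[:,0]*c+Q[:,1]*s; y=-Q[:,0]*s+Q[:,1]*c; z=P[:,2]
m=(abs(y)<.02)&(z>.016)&(z<.024)&(x>-.06)&(x<.02); print('plate rear edge x',np.percentile(x[m],[1,3])*1e3,m.sum())
m=(abs(y)<.02)&(z>.058)&(z<.07)&(abs(x)<.06); print('fin',x[m].mean(),y[m].mean(),z[m].mean())
E
```

```text
clock: 40.95
position: [0.5591, 0.1605, 0.2397]
ee_rot: [0.07, 0.998, -0.0, -0.0]
ft_force: [0.1, -0.1, -0.0]
grip_width: 0.305
grasp_force: 0.0
40.95 [0.5591 0.1605 0.2397] [ 7.010e-02  9.975e-01 -3.000e-04 -4.000e-04] F [ 0.07 -0.08 -0.04] T [ 0.02  0.05 -0.06] w 0.305 g 0.0
plate rear edge x [-24.71536887 -24.39379906] 1003
fin -0.0062688192229918786 -0.00038504280746380344 0.0638250621278063
```

View pics/w6.png

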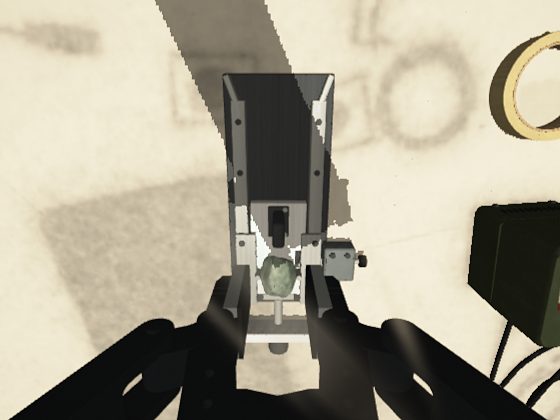

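The carrier sits flat under the lips with its fin at (278,225) and stone at (278,275). Its origin is at about 30 mm, so it did not spring back after release. The gripper is clear.

```bash
python3 -c "
from workcell import manip; print(manip.hand_in())"
```

```text
the job is handed in; nothing more can be done
None
```

The carrier is locked in the receiver: the pawl clicked, held a tug of about 9 N, and kept the carrier in place after release. The highest push I read was about 10.5 N. I kept clear of the bottle, rock and tape, and handed the job in at about 41 s.

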